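# Stand the long sample tubes in the two-cell holder

## Task

Take the two long capped tubes off the slanting rest and stand them in the grey upright holder, foot down, one in each cell, leaving the short tube and everything else where it is. The floors inside the cells are set at heights you cannot know beforehand and the tubes are glass: lower each one gently until you feel it touch the floor, keep it there a moment, and only then let go; do not drop it or push it down hard.

Things in the scene. Friction and masses are not known exactly. Their poses are not given: they have to be found in the camera images.
- tube_a: First long tube: capped amber glass tube, 120 mm long with its cap, 16 mm in diameter; orange cap 18 mm in diameter on the top 14 mm; about 20 to 40 g. Origin: centre of its foot (uncapped end); own z runs from foot to cap. Starts in a lane of the rest, sloping at 45 degrees, foot down
- tube_b: Second long tube, the same as the first: capped amber glass tube, 120 mm long with its cap, 16 mm in diameter; orange cap 18 mm in diameter on the top 14 mm; about 20 to 40 g. Origin: centre of its foot (uncapped end); own z runs from foot to cap. Starts in a lane of the rest, sloping at 45 degrees, foot down
- tube_short: Short tube, not to be moved: capped amber glass tube, 90 mm long with its cap, 16 mm in diameter; orange cap 18 mm in diameter on the top 14 mm; about 20 to 40 g. Origin: centre of its foot (uncapped end); own z runs from foot to cap. Starts in a lane of the rest, sloping at 45 degrees, foot down beside the long ones; which lane holds which tube varies
- rest: White slanting rest, fixed, 115 x 166 mm, three lanes at y = -55, 0, +55 mm. Origin: centre of its underside; own x points level from the tubes' feet (low) to their caps (high). Tubes lie at 45 degrees, foot centre at x = -51, z = 28 mm. Cross bars with 8 mm cheeks hold them 8-16 and 66-74 mm from the foot; a long tube is free all round from 76 mm to its cap
- holder: Grey upright holder, fixed, 82 (x) x 38 (y) x 75 mm tall, with two open-topped cells, each 28 x 28 mm inside, centred at x = -22 and +22 mm; outer walls 5 mm. Origin: centre of its underside. In each cell is a hard, unyielding floor at an unknown height, 6 to 24 mm above the underside, different in the two cells and each time
- cell0 (a point): Centre of the mouth of the cell at the holder's -x end, level with the rim (75 mm above the desk)
- cell1 (a point): Centre of the mouth of the cell at the holder's +x end, level with the rim (75 mm above the desk)
- scanner: Bystander: black hand scanner on a grey foot, about 100 x 75 x 130 mm, standing; origin at its underside
- gel: Bystander: clear capped gel bottle, 60 mm across, 150 mm tall, standing; origin at its underside
- label_roll: Bystander: roll of paper labels, a ring 64 mm across and 35 mm tall, lying flat; origin at its underside
- marker: Bystander: white marker pen with black cap, 135 mm long, 17 mm thick, lying on the desk along its own x; origin at its underside
- cup: Bystander: paper cup, 76 mm across, 90 mm tall, standing; origin at its underside
- mouse: Bystander: black rounded computer mouse, 62 mm across, 34 mm tall; origin at its underside
There are look-alikes about, which are no part of the job. What is shaped like the tube_a but green is not meant. What is shaped like the tube_b but turquoise is not meant.

How it is judged:
By the outcome, as a careful person would: the job done as asked, in the order asked, and still so for the second after the job is handed in, with the robot touching nothing.
It also fails if it takes over 72 s, if anything falls off the work surface, if the arm or the gripper's body presses on something with over 40 N, if the wrist force passes 120 N, or if a joint passes its speed limit or range.

## Robot

A 6-joint arm with a two-finger parallel gripper is mounted at the origin on the work surface. World frame = base frame: x ahead of the robot, y to its left, z up, the work surface at z = 0. Lengths are in mm, angles in rad, forces in N, time in s.
With the tool pointing down it reaches from about 275 to 750 mm from the base axis. Payload 10.2 kg.
Tool frame: the origin (TCP) lies midway between the tips of the shut fingers; the grasp point (between the pads) lies 19 mm behind it; z points along the fingers, y is the line along which they close (so a half turn about z gives the same grasp; the last joint's range is limited). The gripper opens to 85 mm and grips with 20 to 120 N. Pads are 22 mm wide; open, the fingers measure 114 mm over their backs; the gripper's body (76 mm by 85 mm) begins 54 mm behind the grasp point. The pads swing forward as they close: fully open they stand 13 mm farther back than shut.
Start: joints at [1.126, 0.313, 1.498, -0, 1.331, -0.223], TCP at [115.505, 512.142, 231.294] pointing down, gripper open.
Joint ranges: [-2.94, 2.94], [-0.97, 2.17], [0.19, 2.56], [-1.23, 4.37], [0.02, 3.11], [-2.88, 2.88]. Speed limits (rad/s): [2.39, 2.39, 3.01, 3.14, 3.14, 3.14].

## Interface

Orientations are given as a unit quaternion [w, x, y, z].
In Python, from rig import ctrl gives the robot as it stands.
- The arm moves only by the tool arm_command, never from a script. Its argument "increments" is a list of rows, each an object with "dr": the turn, a rotation vector about the tool's x, y, z in units of pi/4 rad (1.0 is pi/4 rad), a list of three; "offset": the shift along the tool's x, y, z in units of 120 mm (1.0 is 120 mm), a list of three; "hand": the opening, from -1 (shut) to 1 (fully open). A call has 1 to 8 rows; each row shifts and turns the commanded pose from where the row before left it, along the tool's axes as they then stand; what a row does not reach is not made up. A row lasts 1/10 s, in which the tool goes at most 50 mm and 8.59 degrees, less where a joint would pass 70% of its speed; a pose out of reach is approached as far as the arm can. A call with a number of a shift or a turn outside -1 to 1 is refused whole. A call with a gripper value outside its range is refused whole. The fingers move at their own pace and stop on an object; "grip_force" is the grip in N (left out, the last holds). Time passes only in rows, so rows that do not move let the fingers close. It gives the time, the measured TCP pose, the force, the opening and the grip force at its end, in the units of the state.
- ctrl.sense(): the state, without advancing time (a new reading comes with each control period).
- ctrl.capture(name): name is "scene" or "top" or "wrist"; returns the picture (384x512x3 uint8, red, green, blue); there is no depth.
- ctrl.camera_info(name): a dict with "K" (3x3 intrinsics, pixels), "R" (3x3) and "t" (3): a world point X has camera coordinates R X + t. Camera axes: x right, y down, z forward; pixel columns grow to the right and rows downward; lengths in mm; the calibration is good to about 2 mm. A picture is of the moment at which its call begins: read the wrist's pose just before it. camera_info takes no time and is no camera call; for the wrist camera it gives the pose at the moment of the call.
- ctrl.finish_job(): hands the job in; it is judged then, once.
The state is a dict: "time_s": time; "joints": joint angles; "dq": joint speeds; "tau": joint torques, N m; "eef_pos": TCP position; "ee_rot": TCP orientation; "force": force on the tool from outside, world axes, zero at the start; "wrist_torque": the same for the moment, N m; "grip_width": opening from 0.0 (shut) to 1.0 (fully open); "grip_force": force on a finger pad.
Only numpy, scipy, OpenCV 4.12 (cv2) and the standard library are available. Lean on these libraries where they do the work, as an engineer would, in place of code of your own. Each camera call takes 0.05 s, during which the arm holds its last target. There are 200 camera calls.

## Working session

There is one attempt and no reset: what is moved stays moved. The work goes in short steps, Python scripts to look and compute and a tool call to move; the robot and the scene stay as the last step left them, time stands still between calls to the robot, and variables do not carry over. Pictures are saved under pics/ and viewed, at most 10 in all, crops included, and the job is handed in when it is done.

Besides the shell and the picture viewer there is one more tool, called after "Call:" as name(argument=value, ...), one argument or row to a line, values as JSON. arm_command: Moves the arm, as the interface text tells. Shifts and turns lie within -1 to 1; 1 stands for 120 mm of shift or pi/4 rad of turn. Its arguments: {"type":"object","properties":{"increments":{"type":"array"},"grip_force":{"type":"number"}},"required":["increments"]}

```bash
mkdir -p pics; ls
python3 - <<'E'
from rig import ctrl
import cv2,numpy as np
s=ctrl.sense();print({k:np.round(v,3).tolist() for k,v in s.items()})
for n in("scene","top"):
    im=ctrl.capture(n);cv2.imwrite(f"pics/{n}0.png",im[:,:,::-1])
    c=ctrl.camera_info(n);print(n,np.round(c["K"],1).tolist(),np.round(c["R"],3).tolist(),np.round(c["t"],1).tolist())
E
```

```text
pics
{'time_s': 0.0, 'joints': [1.126, 0.313, 1.498, -0.0, 1.331, -0.223], 'dq': [-0.002, 0.001, 0.0, -0.001, -0.0, -0.002], 'tau': [0.0, -41.226, -25.974, -0.0, 0.004, 0.0], 'eef_pos': [115.403, 511.903, 230.721], 'ee_rot': [-0.0, 0.111, 0.994, -0.001], 'force': [-0.617, -0.415, -0.431], 'wrist_torque': [0.003, 0.026, 0.011], 'grip_force': 0.0, 'grip_width': 1.004}
scene [[477.4, 0.0, 250.9], [0.0, 477.4, 192.4], [0.0, 0.0, 1.0]] [[-0.649, 0.761, 0.011], [0.597, 0.519, -0.612], [-0.471, -0.39, -0.791]] [353.1, -268.9, 1689.3]
top [[411.1, 0.0, 247.1], [0.0, 411.1, 186.3], [0.0, 0.0, 1.0]] [[0.033, -0.999, -0.002], [-0.978, -0.032, -0.204], [0.204, 0.008, -0.979]] [-25.7, 546.3, 1557.0]
```

View pics/scene0.png

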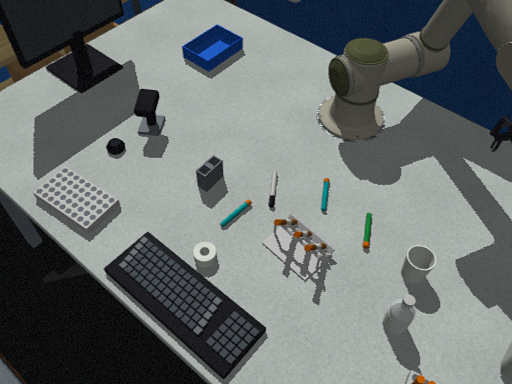

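View pics/top0.png

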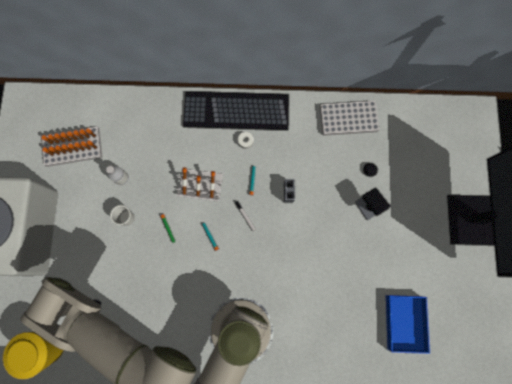

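Scene: the rest with three orange caps is at about (300,245) and the grey holder at (210,172). Top: the rest is at (198,183) and the holder at (289,190). Next I'll enlarge both.

```bash
cat > h.py <<'E'
from rig import ctrl
import cv2,numpy as np
def pt(n,u,v,z,c=None):
    c=c or ctrl.camera_info(n);K,R,t=map(np.array,(c["K"],c["R"],c["t"]))
    d=R.T@np.linalg.solve(K,[u,v,1]);o=-R.T@t
    return o+d*(z-o[2])/d[2]
def px(n,X,c=None):
    c=c or ctrl.camera_info(n);p=np.array(c["K"])@(np.array(c["R"])@X+np.array(c["t"]));return p[:2]/p[2]
E
python3 - <<'E'
from h import *
a=cv2.imread("pics/top0.png");b=cv2.imread("pics/scene0.png")
A=cv2.resize(a[155:215,165:305],None,fx=5.7,fy=5.7,interpolation=cv2.INTER_CUBIC)[:, :798]
B=cv2.resize(b[150:285,190:345],None,fx=3,fy=3,interpolation=cv2.INTER_CUBIC)[:255*2]
B=cv2.resize(b[205:285,250:345],None,fx=3.2,fy=3.2,interpolation=cv2.INTER_CUBIC);C=cv2.resize(b[150:200,185:240],None,fx=5,fy=5,interpolation=cv2.INTER_CUBIC)
o=np.zeros((600,798,3),np.uint8);o[:A.shape[0],:A.shape[1]]=A
o[343:343+B.shape[0],:B.shape[1]]=B[:257];o[343:343+C.shape[0],320:320+C.shape[1]]=C
cv2.imwrite("pics/crop1.png",o)
for n,im in(("top",a),("scene",b)):
    h=cv2.cvtColor(im,cv2.COLOR_BGR2HSV);m=cv2.inRange(h,(5,150,80),(18,255,255))
    k,l,s,c=cv2.connectedComponentsWithStats(m)
    print(n,[(s[i].tolist(),c[i].round(1).tolist()) for i in range(1,k) if s[i][4]>4 and 160<c[i][0]<340])
print(pt("top",289,190,75),pt("top",198,183,40),pt("scene",210,172,40),pt("scene",300,245,50))
E
```

```text
top [([183, 168, 4, 10, 28], [184.2, 172.5]), ([212, 172, 3, 10, 21], [212.6, 176.0]), ([197, 176, 4, 6, 18], [198.3, 178.4]), ([183, 188, 3, 6, 12], [183.7, 190.1]), ([211, 191, 2, 6, 12], [211.5, 193.5]), ([197, 192, 2, 3, 6], [197.5, 193.0]), ([250, 192, 3, 3, 7], [251.0, 192.7]), ([161, 215, 3, 3, 9], [162.0, 216.0]), ([215, 247, 3, 3, 7], [216.0, 248.0])]
scene [([324, 178, 5, 4, 13], [326.3, 179.3]), ([246, 200, 5, 5, 16], [248.4, 201.6]), ([274, 219, 12, 6, 40], [278.2, 221.4]), ([294, 231, 8, 7, 40], [297.2, 234.0]), ([308, 231, 3, 2, 5], [308.8, 231.6]), ([305, 245, 11, 6, 44], [308.7, 247.1]), ([321, 244, 4, 2, 6], [322.5, 244.3])]
[ 533.4729761  -170.63851555   75.        ] [557.26369853 187.55775391  40.        ] [ 536.2606514  -172.91460993   40.        ] [570.26664879 197.98660279  50.        ]
```

View pics/crop1.png

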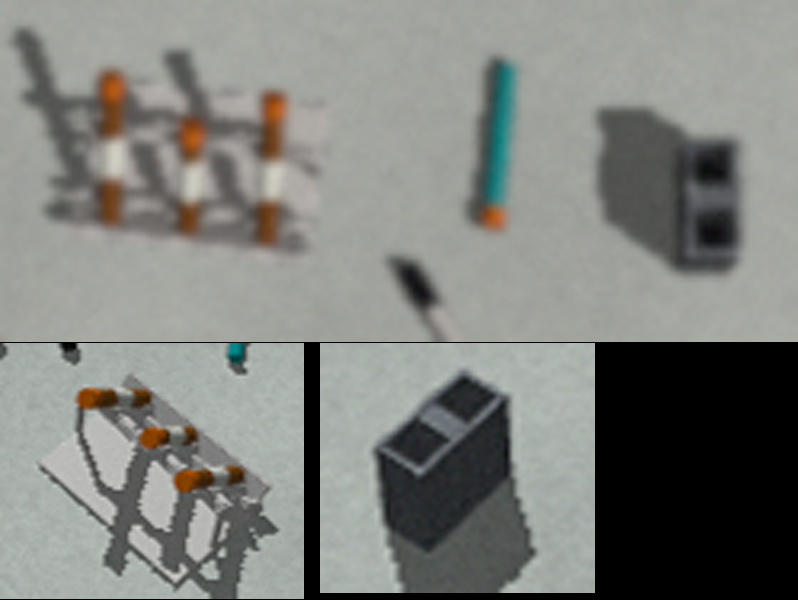

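The short tube is in the middle lane and the long ones are in the outer lanes, caps away from the robot. I'll grip each cap with the tool along the tube axis, so that pointing the tool down stands the tube upright.

```bash
cat >> h.py <<'E'
from scipy.spatial.transform import Rotation as Ro
def tool():
    s=ctrl.sense();q=s["ee_rot"];return np.array(s["eef_pos"]),Ro.from_quat([q[1],q[2],q[3],q[0]])
def delta(P,zax,yax):
    """shift (units, in present tool axes) and rotvec (units of pi/4) to target"""
    p,r=tool();z=np.array(zax,float);z/=np.linalg.norm(z);y=np.array(yax,float);y-=z*(y@z);y/=np.linalg.norm(y)
    T=Ro.from_matrix(np.c_[np.cross(y,z),y,z])
    return (r.inv().apply(np.array(P)-p)/120).round(3),((r.inv()*T).as_rotvec()/(np.pi/4)).round(3)
E
python3 - <<'E'
from h import *
c=ctrl.camera_info("wrist");p,r=tool();K,R,t=map(np.array,(c["K"],c["R"],c["t"]))
print(K.round(1).tolist(),"cam in tool",r.inv().apply(-R.T@t-p).round(1),"axes in tool",r.inv().apply(R).round(2).tolist())
a,b=pt("top",184.2,172.5,100),pt("top",212.6,176,100);print(a,b)
u=a-b;u/=np.linalg.norm(u);print("y axis of rest",u)
print(delta([480,187,330],[0,0,-1],u))
E
```

```text
[[334.5, 0.0, 253.9], [0.0, 334.5, 185.1], [0.0, 0.0, 1.0]] cam in tool [  77.8   -0.  -141.2] axes in tool [[-0.0, 1.0, -0.0], [-0.95, -0.0, -0.3], [-0.3, 0.0, 0.95]]
[584.0320766  235.06635207 100.        ] [573.74283326 125.26339305 100.        ]
y axis of rest [0.09329771 0.99563826 0.        ]
(array([-3.559, -1.974, -0.825]), array([-0.001, -0.   , -0.163]))
```

Call:
arm_command(
  increments=[
    {"dr":[0,0,0],"offset":[-0.243,-0.213,-0.05],"hand":1},
    {"dr":[0,0,0],"offset":[-0.243,-0.213,-0.05],"hand":1},
    {"dr":[0,0,0],"offset":[-0.243,-0.213,-0.05],"hand":1},
    {"dr":[0,0,0],"offset":[-0.243,-0.213,-0.05],"hand":1},
    {"dr":[0,0,0],"offset":[-0.243,-0.213,-0.05],"hand":1},
    {"dr":[0,0,0],"offset":[-0.243,-0.213,-0.05],"hand":1},
    {"dr":[0,0,0],"offset":[-0.243,-0.213,-0.05],"hand":1},
    {"dr":[0,0,0],"offset":[-0.243,-0.213,-0.05],"hand":1},
  ],
)

```text
time_s: 0.9
eef_pos: [298.6, 259.9, 279.4]
ee_rot: [-0.0, 0.111, 0.994, -0.0]
force: [-0.5, 0.4, 0.4]
grip_width: 1.003
grip_force: 0.0
```

Call:
arm_command(
  increments=[
    {"dr":[0,0,0],"offset":[-0.243,-0.213,-0.05],"hand":1},
    {"dr":[0,0,0],"offset":[-0.243,-0.213,-0.05],"hand":1},
    {"dr":[0,0,0],"offset":[-0.243,-0.213,-0.05],"hand":1},
    {"dr":[0,0,0],"offset":[-0.243,-0.213,-0.05],"hand":1},
    {"dr":[0,0,0],"offset":[-0.243,-0.213,-0.05],"hand":1},
    {"dr":[0,0,0],"offset":[-0.243,-0.213,-0.05],"hand":1},
    {"dr":[0,0,0],"offset":[-0.243,-0.213,-0.05],"hand":1},
    {"dr":[0,0,0],"offset":[-0.243,-0.213,-0.05],"hand":1},
  ],
)

```text
time_s: 1.7
eef_pos: [481.3, 9.1, 327.3]
ee_rot: [-0.0, 0.111, 0.994, 0.0]
force: [-0.7, -0.2, 0.0]
grip_width: 1.004
grip_force: 0.0
```

Call:
arm_command(
  increments=[
    {"dr":[0,0,-0.16],"offset":[0,0,0],"hand":1},
    {"dr":[0,0,0],"offset":[0,0,0],"hand":1},
    {"dr":[0,0,0],"offset":[0,0,0],"hand":1},
  ],
)

```text
time_s: 2.0
eef_pos: [480.4, 10.9, 327.1]
ee_rot: [-0.0, 0.049, 0.999, 0.0]
force: [1.2, 0.7, 0.7]
grip_width: 1.0
grip_force: 0.0
```

Run:
```python
from h import *
import pickle
print(ctrl.sense()["time_s"],tool()[0])
c=ctrl.camera_info("wrist");im=ctrl.capture("wrist")
pickle.dump(c,open("w1.pkl","wb"));cv2.imwrite("pics/w1.png",im[:,:,::-1])
```

```text
2.0 [480.3670067   10.93233727 327.06053724]
```

View pics/w1.png

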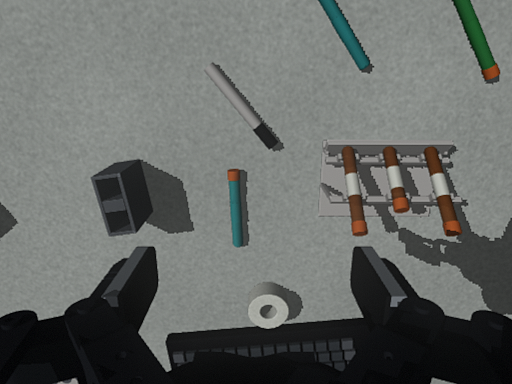

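The wrist view shows the three tubes with caps at about (359,228), (401,204) and (452,228), and the holder rim at about (115,205).

Run:
```python
from h import *
import pickle
c=pickle.load(open("w1.pkl","rb"));im=cv2.imread("pics/w1.png")
h=cv2.cvtColor(im,cv2.COLOR_BGR2HSV)
print(h[228,359],h[205,358],h[160,348])
m=cv2.inRange(h,(0,120,40),(18,255,255));m[:,:310]=0;m[:130]=0;m[250:]=0
cap=cv2.inRange(h,(0,120,135),(18,255,255))&m
m2=cv2.morphologyEx(m|cv2.inRange(h,(0,0,205),(180,60,255)),cv2.MORPH_OPEN,np.ones((3,3)))
k,l,s,ce=cv2.connectedComponentsWithStats(cap)
C=[]
for i in range(1,k):
    if s[i][4]>60: print("cap",s[i],ce[i],pt("wrist",*ce[i],107.9,c));C.append(ce[i])
k,l,s,ce=cv2.connectedComponentsWithStats(m)
for i in range(1,k):
    if s[i][4]>60: 
        ys,xs=np.where(l==i);r=ys.min();print("amber",s[i],ce[i].round(1),"top",r,xs[ys<=r+1].mean(),pt("wrist",xs[ys<=r+1].mean(),r,28,c))
o=cv2.resize(im[145:250,80:210],None,fx=5,fy=5,interpolation=cv2.INTER_CUBIC);cv2.imwrite("pics/h1.png",o)
```

```text
[ 10 179 151] [ 12 148  81] [ 11 156  90]
cap [395 198  10  11  90] [399.24444444 202.77777778] [554.63853505 171.93835292 107.9       ]
cap [353 221  10  12  92] [357.29347826 226.10869565] [579.26499848 123.72894337 107.9       ]
cap [446 221  12  10  89] [451.7752809  225.46067416] [589.47996277 234.37122486 107.9       ]
amber [342 146  15  28 281] [348.8 159.8] top 146 347.57142857142856 [500.04839751 134.83246179  28.        ]
amber [383 147  16  21 222] [389.8 156.4] top 147 389.0 [506.87790137 189.80654212  28.        ]
amber [424 147  19  28 338] [432.7 160.4] top 147 430.5 [512.36494136 244.9111711   28.        ]
amber [392 187  17  26 338] [399.4 200. ] top 187 398.7857142857143 [564.68944271 204.56769424  28.        ]
amber [349 195  18  41 512] [357.2 215.7] top 195 355.2105263157895 [570.47685622 144.43153186  28.        ]
amber [437 195  25  41 595] [448.6 215.9] top 195 444.77777777777777 [582.88541965 268.82098531  28.        ]
```

View pics/h1.png

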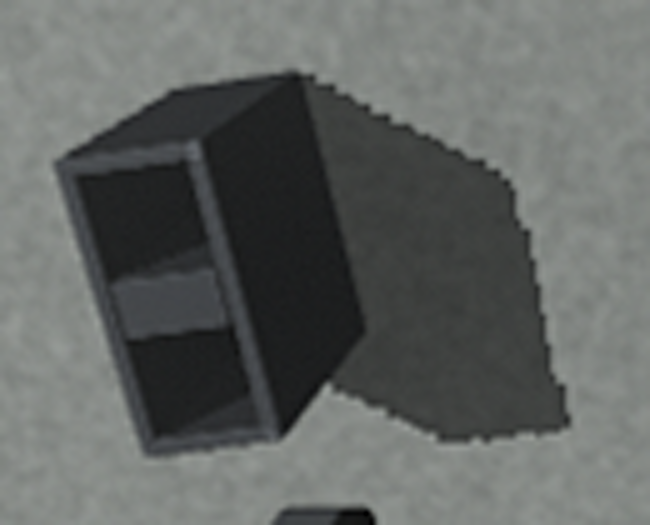

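Crop corners of the holder's rim: (57,163), (198,142), (283,438) and (148,456).

Run:
```python
from h import *
import pickle
c=pickle.load(open("w1.pkl","rb"))
q=np.array([pt("wrist",80+u/5-.4,145+v/5-.4,75,c)[:2] for u,v in((57,163),(198,142),(283,438),(148,456))])
print(q.round(1));ctr=q.mean(0);ax=(q[2]+q[3]-q[0]-q[1])/2;print(ctr,ax,np.linalg.norm(ax),np.degrees(np.arctan2(ax[1],ax[0])),q[1]-q[0])
a=ax/np.linalg.norm(ax);print("cells",ctr-22*a,ctr+22*a)
# tube at y~124: grasp axis; TCP stands 60 mm out from s=91
yh=np.array([.1,.995,0]);xh=np.array([.995,-.1,0]);A=(xh+[0,0,1])/2**.5
for cap in([579.3,123.7,107.9],[589.5,234.4,107.9]):
    P=np.array(cap)+A*(91+60-113);print("standoff",P.round(1),delta(P,-A,yh))
```

```text
[[ 497.3 -190.7]
 [ 495.5 -155.2]
 [ 575.6 -150.8]
 [ 577.2 -186.6]]
[ 536.40073835 -170.82642173] [79.9584823  4.2250873] 80.07003343347493 3.0247539830110544 [-1.81943257 35.49615997]
cells [ 514.43138808 -171.98730448] [ 558.37008862 -169.66553898]
standoff [606.  121.  134.8] (array([-0.953,  1.014,  1.603]), array([-0.001,  1.   ,  0.003]))
standoff [616.2 231.7 134.8] (array([-0.948,  1.94 ,  1.604]), array([-0.001,  1.   ,  0.003]))
```

Call:
arm_command(
  increments=[
    {"dr":[0,0,0],"offset":[-0.19,0.203,0.2],"hand":1},
    {"dr":[0,0,0],"offset":[-0.19,0.203,0.2],"hand":1},
    {"dr":[0,0,0],"offset":[-0.19,0.203,0.2],"hand":1},
    {"dr":[0,0,0],"offset":[-0.19,0.203,0.2],"hand":1},
    {"dr":[0,0,0],"offset":[-0.19,0.203,0.2],"hand":1},
  ],
)

```text
time_s: 2.55
eef_pos: [606.3, 122.7, 206.5]
ee_rot: [0.0, 0.049, 0.999, -0.0]
force: [-0.3, -0.1, 0.6]
grip_width: 1.001
grip_force: 0.0
```

Call:
arm_command(
  increments=[
    {"dr":[0,0.1667,0],"offset":[0,0,0],"hand":1},
    {"dr":[0,0.1667,0],"offset":[0,0,0],"hand":1},
    {"dr":[0,0.1667,0],"offset":[0,0,0],"hand":0.3},
    {"dr":[0,0.1667,0],"offset":[0,0,0],"hand":0.3},
    {"dr":[0,0.1667,0],"offset":[0,0,0],"hand":0.3},
    {"dr":[0,0.1667,0],"offset":[0,0,0],"hand":0.3},
    {"dr":[0,0,0],"offset":[0,0,0],"hand":0.3},
    {"dr":[0,0,0],"offset":[0,0,0],"hand":0.3},
  ],
)

```text
time_s: 3.35
eef_pos: [605.9, 121.4, 206.5]
ee_rot: [-0.381, 0.045, 0.923, 0.018]
force: [-0.3, -0.2, 0.3]
grip_width: 0.649
grip_force: 0.0
```

Run:
```python
from h import *
import pickle
s=ctrl.sense();print(s["time_s"],s["joints"],tool()[0],tool()[1].as_matrix().round(3).tolist())
c=ctrl.camera_info("wrist");im=ctrl.capture("wrist")
pickle.dump(c,open("w2.pkl","wb"));cv2.imwrite("pics/w2.png",im[:,:,::-1])
yh=np.array([.1,.995,0]);xh=np.array([.995,-.1,0]);A=(xh+[0,0,1])/2**.5
print(delta(np.array([606,121,134.8]),-A,yh))
for cap in([579.3,123.7,107.9],[589.5,234.4,107.9]):print(px("wrist",np.array(cap),c),px("wrist",np.array(cap)-A*113,c))
```

```text
3.35 [-0.0153891   1.0691803   0.46599985  0.08229796  2.3860241  -1.45292243] [605.90887755 121.38116122 206.5473884 ] [[-0.706, 0.096, -0.702], [0.069, 0.995, 0.067], [0.705, -0.001, -0.709]]
(array([-0.433, -0.003,  0.434]), array([-0.004,  0.006,  0.003]))
[253.31982036 252.09377953] [253.73949319 200.83986788]
[397.20998918 251.45361317] [355.32804213 200.42350201]
```

View pics/w2.png

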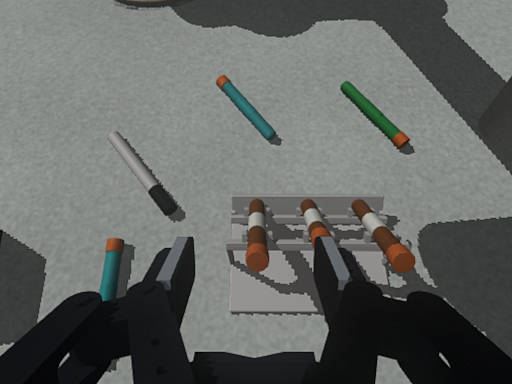

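The near tube shows its cap at about (257,258) and its foot at (257,200), straight along the camera. The far cap is at about (402,258). Now I'll triangulate both.

Run:
```python
from h import *
import pickle
cs=[pickle.load(open(f"w{i}.pkl","rb")) for i in(1,2)]
def caps(i,n):
    im=cv2.imread(f"pics/w{i}.png");h=cv2.cvtColor(im,cv2.COLOR_BGR2HSV);m=cv2.inRange(h,(0,165,105),(14,255,255));m[:190]=0
    k,l,s,ce=cv2.connectedComponentsWithStats(m);r=[]
    for j in range(1,k):
        if s[j][4]>80 and ce[j][0]>240:print(i,s[j],ce[j].round(1))
for i in(1,2):caps(i,0)
P=[np.array(c["K"])@np.c_[c["R"],c["t"]] for c in cs]
def tri(a,b):
    X=cv2.triangulatePoints(P[0],P[1],np.array(a,float),np.array(b,float));return (X[:3]/X[3]).ravel().round(1)
print(tri((359,228),(257,258)),tri((452.5,228),(402,258)))
print("feet",tri((347.5,147),(257.5,200)),tri((431,147.5),(357.5,200.5)))
```

```text
1 [393 197  14  13 142] [399.6 202.9]
1 [352 220  13  14 144] [358.  226.1]
1 [444 220  16  13 143] [451.8 225.7]
2 [311 227  18  19 137] [317.4 232.9]
2 [246 243  18  18 142] [253.5 249.2]
2 [387 244  23  20 228] [395.5 251.2]
[583.4 126.4 105.1] [594.3 237.5 105.1]
feet [500.6 134.9  30.5] [512.1 243.3  32.3]
```

Run:
```python
from h import *
yh=np.array([.1,.995,0]);xh=np.array([.995,-.1,0]);A=(xh+[0,0,1])/2**.5
for s in(145,92):print(delta(np.array([581.7,126.6,108])+A*(s-113),-A,yh))
```

```text
(array([-0.445,  0.023,  0.471]), array([-0.004,  0.006,  0.003]))
(array([-0.443,  0.025,  0.913]), array([-0.004,  0.006,  0.003]))
```

Call:
arm_command(
  increments=[
    {"dr":[0,0,0],"offset":[-0.223,0.012,0.233],"hand":0.3},
    {"dr":[0,0,0],"offset":[-0.222,0.012,0.233],"hand":0.3},
    {"dr":[0,0,0],"offset":[0,0,0],"hand":0.3},
    {"dr":[0,0,0],"offset":[0,0,0.15],"hand":0.3},
    {"dr":[0,0,0],"offset":[0,0,0.15],"hand":0.3},
    {"dr":[0,0,0],"offset":[0,0,0.147],"hand":0.3},
    {"dr":[0,0,0],"offset":[0,0,0],"hand":0.3},
  ],
)

```text
time_s: 4.1
eef_pos: [566.0, 127.9, 94.6]
ee_rot: [-0.381, 0.044, 0.923, 0.018]
force: [-0.7, -0.3, 0.2]
grip_width: 0.642
grip_force: 0.0
```

Run:
```python
from h import *
import pickle
yh=np.array([.1,.995,0]);xh=np.array([.995,-.1,0]);A=(xh+[0,0,1])/2**.5
print(delta(np.array([581.7,126.6,108])+A*(92-113),-A,yh))
c=ctrl.camera_info("wrist");im=ctrl.capture("wrist");pickle.dump(c,open("w3.pkl","wb"))
cv2.imwrite("pics/w3.png",im[:,:,::-1])
```

```text
(array([-0.014,  0.002,  0.004]), array([-0.004,  0.003,  0.004]))
```

View pics/w3.png

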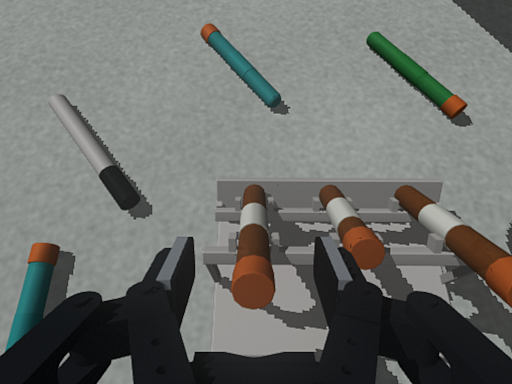

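The cap's end face is centred between the fingers at about (253,289), where the tool axis should project at (254,287). I can grip.

Call:
arm_command(
  grip_force=30,
  increments=[
    {"dr":[0,0,0],"offset":[0,0,0],"hand":-1},
    {"dr":[0,0,0],"offset":[0,0,0],"hand":-1},
    {"dr":[0,0,0],"offset":[0,0,0],"hand":-1},
    {"dr":[0,0,0],"offset":[0,0,0],"hand":-1},
    {"dr":[0,0,0],"offset":[0,0,0],"hand":-1},
    {"dr":[0,0,0],"offset":[0,0,0],"hand":-1},
    {"dr":[0,0,0],"offset":[0,0,0],"hand":-1},
    {"dr":[0,0,0],"offset":[0,0,0],"hand":-1},
  ],
)

```text
time_s: 4.95
eef_pos: [567.3, 127.4, 92.9]
ee_rot: [-0.381, 0.045, 0.923, 0.019]
force: [4.6, -0.3, 6.2]
grip_width: 0.197
grip_force: 29.1
```

Call:
arm_command(
  increments=[
    {"dr":[0,0,0],"offset":[0.05,0,-0.01],"hand":-1},
    {"dr":[0,0,0],"offset":[0.1,0,-0.01],"hand":-1},
    {"dr":[0,0,0],"offset":[0.2,0,-0.05],"hand":-1},
    {"dr":[0,0,0],"offset":[0.3,0,-0.1],"hand":-1},
    {"dr":[0,0,0],"offset":[0.3,0,-0.2],"hand":-1},
    {"dr":[0,0,0],"offset":[0.2,0,-0.2],"hand":-1},
    {"dr":[0,0,0],"offset":[0,0,0],"hand":-1},
  ],
)

```text
time_s: 5.65
eef_pos: [518.2, 132.4, 242.4]
ee_rot: [-0.379, 0.044, 0.924, 0.019]
force: [0.3, -0.2, -0.6]
grip_width: 0.195
grip_force: 29.3
```

Run:
```python
from h import *
import pickle
s=ctrl.sense();print(s["force"],s["grip_width"],tool()[0])
im=ctrl.capture("wrist");cv2.imwrite("pics/w4.png",im[:,:,::-1])
# yaw: y along holder short axis
yh=np.array([-.053,.9986,0])
for P in([558.4,-169.7,240],):print(delta(P,[0,0,-1],yh))
```

```text
[ 0.33524527 -0.21191893 -0.56798244] 0.19465733496275464 [518.21638921 132.38277048 242.40119862]
(array([-0.407, -2.473, -0.409]), array([ 0.074, -0.993, -0.18 ]))
```

View pics/w4.png

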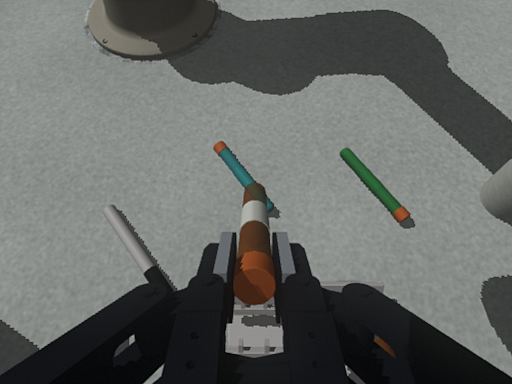

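The tube is held straight, with its foot at (256,187) against an expected (254,190). I'll turn it upright while moving over to the holder.

Call:
arm_command(
  increments=[
    {"dr":[0,-0.166,0],"offset":[0,-0.3,0],"hand":-1},
    {"dr":[0,-0.166,0],"offset":[0,-0.3,0],"hand":-1},
    {"dr":[0,-0.166,0],"offset":[0,-0.3,0],"hand":-1},
    {"dr":[0,-0.166,0],"offset":[0,-0.3,0],"hand":-1},
    {"dr":[0,-0.166,0],"offset":[0,-0.3,0],"hand":-1},
    {"dr":[0,-0.166,0],"offset":[0,-0.3,0],"hand":-1},
    {"dr":[0,0,-0.18],"offset":[0,-0.3,0],"hand":-1},
    {"dr":[0,0,0],"offset":[0,0,0],"hand":-1},
  ],
)

```text
time_s: 6.5
eef_pos: [492.1, -121.6, 236.9]
ee_rot: [-0.003, -0.023, 1.0, 0.0]
force: [-0.1, -0.6, -0.6]
grip_width: 0.197
grip_force: 29.4
```

Run:
```python
from h import *
print(tool()[0],delta([558.4,-169.7,175],[0,0,-1],[-.053,.9986,0]))
```

```text
[ 492.10813306 -121.59188061  236.85765074] (array([-0.536, -0.426,  0.512]), array([ 0.001, -0.007, -0.009]))
```

Call:
arm_command(
  increments=[
    {"dr":[0,0,0],"offset":[-0.18,-0.142,0.1],"hand":-1},
    {"dr":[0,0,0],"offset":[-0.18,-0.142,0.1],"hand":-1},
    {"dr":[0,-0.007,-0.009],"offset":[-0.176,-0.142,0.1],"hand":-1},
    {"dr":[0,0,0],"offset":[0,0,0.13],"hand":-1},
    {"dr":[0,0,0],"offset":[0,0,0],"hand":-1},
    {"dr":[0,0,0],"offset":[0,0,0],"hand":-1},
  ],
)

```text
time_s: 7.1
eef_pos: [559.6, -166.0, 185.6]
ee_rot: [0.0, -0.026, 1.0, 0.001]
force: [-0.6, 0.3, 1.0]
grip_width: 0.194
grip_force: 29.4
```

Run:
```python
from h import *
print(tool()[0],ctrl.sense()["force"],delta([558.4,-169.7,175],[0,0,-1],[-.053,.9986,0]))
a=ctrl.capture("wrist");b=ctrl.capture("scene")[:,:,::-1]
a=a[:,:,::-1]
cv2.imwrite("pics/w5.png",np.hstack([cv2.resize(a[130:330,150:350],(500,500),interpolation=cv2.INTER_CUBIC),cv2.resize(b[115:205,180:234],(300,500),interpolation=cv2.INTER_CUBIC)]))
```

```text
[ 559.64700749 -166.02993553  185.63581811] [-0.60500496  0.26030387  0.98464234] (array([ 0.012, -0.03 ,  0.089]), array([ 0.002,  0.001, -0.001]))
```

View pics/w5.png

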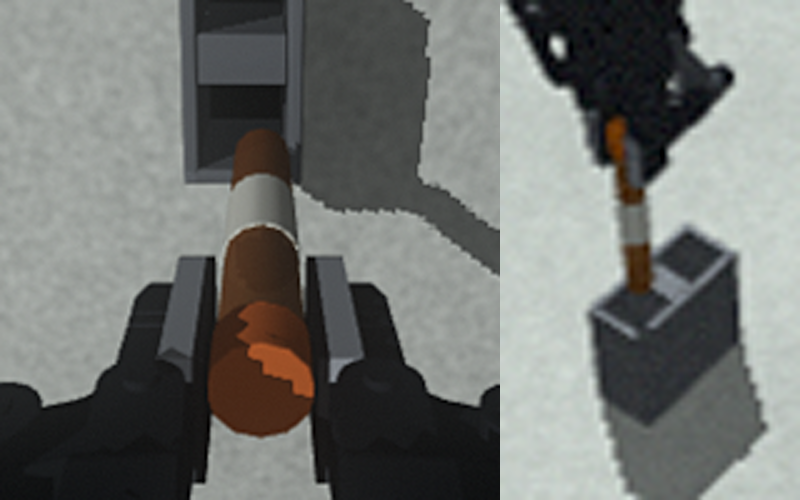

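The foot is at crop (263,145), and the near rim corners are at (185,183) and (301,181). The tube is too far to +y, so I'll compute the correction.

Run:
```python
from h import *
f=lambda u,v,z:pt("wrist",150+u/2.5,130+v/2.5,z)
L,R=f(185,183,75),f(301,181,75);F=f(262,158,93.5)
m=(L+R)/2;print(L,R,m,"cell1",m-np.array([.9986,.053,0])*19,"foot",F)
# foot silhouette: near-rim v; predicted px of foot centre if straight
p,r=tool();X=p+r.apply([0,0,92]);print(X,(px("wrist",X)-[150,130])*2.5)
C=np.array([558.4,-169.7,75]);print((px("wrist",C)-[150,130])*2.5)
```

```text
[ 579.51991582 -189.18901787   75.        ] [ 576.89483424 -151.79687528   75.        ] [ 578.20737503 -170.49294658   75.        ] cell1 [ 559.23397503 -171.49994658   75.        ] foot [ 563.26880193 -165.20515362   93.5       ]
[ 560.25224008 -166.27738441   94.87977105] [258.91940693 149.68331722]
[248.37742653 123.50464277]
```

Call:
arm_command(
  increments=[
    {"dr":[0,0,0],"offset":[0.01,-0.043,0],"hand":-1},
    {"dr":[0,0,0],"offset":[0,0,0],"hand":-1},
    {"dr":[0,0,0],"offset":[0,0,0.08],"hand":-1},
    {"dr":[0,0,0],"offset":[0,0,0.12],"hand":-1},
    {"dr":[0,0,0],"offset":[0,0,0.12],"hand":-1},
    {"dr":[0,0,0],"offset":[0,0,0.12],"hand":-1},
    {"dr":[0,0,0],"offset":[0,0,0.06],"hand":-1},
    {"dr":[0,0,0],"offset":[0,0,0],"hand":-1},
  ],
)

```text
time_s: 8.0
eef_pos: [558.6, -171.6, 125.0]
ee_rot: [0.0, -0.026, 1.0, 0.001]
force: [-0.2, -0.0, -0.7]
grip_width: 0.197
grip_force: 29.4
```

Call:
arm_command(
  increments=[
    {"dr":[0,0,0],"offset":[0,0,0.008],"hand":-1},
    {"dr":[0,0,0],"offset":[0,0,0.008],"hand":-1},
    {"dr":[0,0,0],"offset":[0,0,0.008],"hand":-1},
  ],
)

```text
time_s: 8.3
eef_pos: [559.3, -172.0, 123.8]
ee_rot: [0.002, -0.026, 1.0, 0.0]
force: [-0.0, 0.3, -0.5]
grip_width: 0.191
grip_force: 29.4
```

Call:
arm_command(
  increments=[
    {"dr":[0,0,0],"offset":[0,0,0.008],"hand":-1},
    {"dr":[0,0,0],"offset":[0,0,0.008],"hand":-1},
    {"dr":[0,0,0],"offset":[0,0,0.008],"hand":-1},
  ],
)

```text
time_s: 8.6
eef_pos: [559.1, -171.9, 120.4]
ee_rot: [0.001, -0.026, 1.0, 0.0]
force: [0.7, -0.5, 0.6]
grip_width: 0.196
grip_force: 29.4
```

```bash
python3 -c "
from h import *
print([np.round(ctrl.sense()[k],2).tolist() for k in('force','eef_pos','wrist_torque')])"
```

```text
[[0.7, -0.45, 0.57], [559.12, -171.9, 120.39], [0.02, 0.03, 0.02]]
```

Call:
arm_command(
  increments=[
    {"dr":[0,0,0],"offset":[0,0,0.008],"hand":-1},
    {"dr":[0,0,0],"offset":[0,0,0.008],"hand":-1},
  ],
)

```text
time_s: 8.8
eef_pos: [559.1, -171.9, 118.4]
ee_rot: [0.001, -0.026, 1.0, 0.0]
force: [0.7, -0.1, -0.1]
grip_width: 0.195
grip_force: 29.4
```

Free so far. I'll carry on in short steps, checking the force each time.

Call:
arm_command(
  increments=[
    {"dr":[0,0,0],"offset":[0,0,0.007],"hand":-1},
    {"dr":[0,0,0],"offset":[0,0,0.007],"hand":-1},
  ],
)

```text
time_s: 9.0
eef_pos: [559.1, -171.9, 116.7]
ee_rot: [0.001, -0.026, 1.0, 0.0]
force: [0.0, 0.2, -0.1]
grip_width: 0.198
grip_force: 29.4
```

Call:
arm_command(
  increments=[
    {"dr":[0,0,0],"offset":[0,0,0.007],"hand":-1},
    {"dr":[0,0,0],"offset":[0,0,0.007],"hand":-1},
    {"dr":[0,0,0],"offset":[0,0,0.007],"hand":-1},
  ],
)

```text
time_s: 9.3
eef_pos: [559.1, -171.9, 114.3]
ee_rot: [0.001, -0.026, 1.0, 0.0]
force: [-1.0, 0.8, -0.3]
grip_width: 0.198
grip_force: 29.4
```

Call:
arm_command(
  increments=[
    {"dr":[0,0,0],"offset":[0,0,0.007],"hand":-1},
    {"dr":[0,0,0],"offset":[0,0,0.007],"hand":-1},
    {"dr":[0,0,0],"offset":[0,0,0.007],"hand":-1},
  ],
)

```text
time_s: 9.6
eef_pos: [559.1, -171.9, 111.7]
ee_rot: [0.001, -0.026, 1.0, 0.0]
force: [-0.3, -0.5, -1.5]
grip_width: 0.194
grip_force: 29.4
```

Call:
arm_command(
  increments=[
    {"dr":[0,0,0],"offset":[0,0,0.007],"hand":-1},
    {"dr":[0,0,0],"offset":[0,0,0.007],"hand":-1},
    {"dr":[0,0,0],"offset":[0,0,0.007],"hand":-1},
  ],
)

```text
time_s: 9.9
eef_pos: [559.2, -171.9, 109.3]
ee_rot: [0.001, -0.026, 1.0, 0.0]
force: [-0.9, 1.3, 5.2]
grip_width: 0.196
grip_force: 29.9
```

Contact: the upward force is 5 N. I'll hold still and confirm.

Call:
arm_command(
  increments=[
    {"dr":[0,0,0],"offset":[0,0,0],"hand":-1},
    {"dr":[0,0,0],"offset":[0,0,0],"hand":-1},
    {"dr":[0,0,0],"offset":[0,0,0],"hand":-1},
  ],
)

```text
time_s: 10.2
eef_pos: [559.2, -171.9, 109.3]
ee_rot: [0.001, -0.026, 1.0, 0.0]
force: [-1.0, -0.4, 0.9]
grip_width: 0.196
grip_force: 29.4
```

Call:
arm_command(
  increments=[
    {"dr":[0,0,0],"offset":[0,0,0.004],"hand":-1},
    {"dr":[0,0,0],"offset":[0,0,0],"hand":-1},
  ],
)

```text
time_s: 10.4
eef_pos: [559.4, -172.0, 109.3]
ee_rot: [0.002, -0.026, 1.0, 0.0]
force: [0.0, -0.0, 5.1]
grip_width: 0.196
grip_force: 29.7
```

Contact is confirmed: 5 N, and no further descent. I'll hold 0.5 s and release.

Call:
arm_command(
  increments=[
    {"dr":[0,0,0],"offset":[0,0,0],"hand":-1},
    {"dr":[0,0,0],"offset":[0,0,0],"hand":-1},
    {"dr":[0,0,0],"offset":[0,0,0],"hand":-1},
    {"dr":[0,0,0],"offset":[0,0,0],"hand":-1},
    {"dr":[0,0,0],"offset":[0,0,0],"hand":-1},
  ],
)

```text
time_s: 10.9
eef_pos: [559.4, -172.0, 109.3]
ee_rot: [0.002, -0.026, 1.0, 0.0]
force: [0.0, 0.0, 4.5]
grip_width: 0.196
grip_force: 29.7
```

Call:
arm_command(
  increments=[
    {"dr":[0,0,0],"offset":[0,0,0],"hand":0},
    {"dr":[0,0,0],"offset":[0,0,0],"hand":0.3},
    {"dr":[0,0,0],"offset":[0,0,0],"hand":0.3},
    {"dr":[0,0,0],"offset":[0,0,0],"hand":0.3},
    {"dr":[0,0,0],"offset":[0,0,0],"hand":0.3},
  ],
)

```text
time_s: 11.4
eef_pos: [559.1, -171.8, 108.7]
ee_rot: [0.001, -0.026, 1.0, 0.0]
force: [0.8, -0.1, 0.4]
grip_width: 0.651
grip_force: 0.0
```

Call:
arm_command(
  increments=[
    {"dr":[0,0,0],"offset":[0,0,-0.1],"hand":0.3},
    {"dr":[0,0,0],"offset":[0,0,-0.3],"hand":0.3},
    {"dr":[0,0,0],"offset":[0,0,-0.4],"hand":0.3},
    {"dr":[0,0,0],"offset":[0,0,-0.4],"hand":0.3},
    {"dr":[0,0,0],"offset":[0,0,0],"hand":0.3},
  ],
)

```text
time_s: 11.9
eef_pos: [560.6, -172.8, 260.7]
ee_rot: [0.007, -0.026, 1.0, -0.003]
force: [-0.2, 0.4, 0.0]
grip_width: 0.652
grip_force: 0.0
```

Run:
```python
from h import *
yh=np.array([.1,.995,0]);xh=np.array([.995,-.1,0]);A=(xh+[0,0,1])/2**.5
c2=np.array([593,236.4,108])
p,r=tool();print(p)
print(delta([p[0],p[1],p[2]],[0,0,-1],yh),delta((c2+A*32)+[0,0,85],[0,0,-1],yh))
w=ctrl.capture("wrist")[:,:,::-1];a=ctrl.capture("scene")[:,:,::-1]
cv2.imwrite("pics/w6.png",np.hstack([cv2.resize(w,(448,336)),cv2.resize(a[130:205,180:255],(336,336))]))
```

```text
[ 560.61724597 -172.81843237  260.73287231]
(array([0., 0., 0.]), array([-0.007,  0.018,  0.194])) (array([-0.63 ,  3.365,  0.363]), array([-0.007,  0.018,  0.194]))
```

View pics/w6.png

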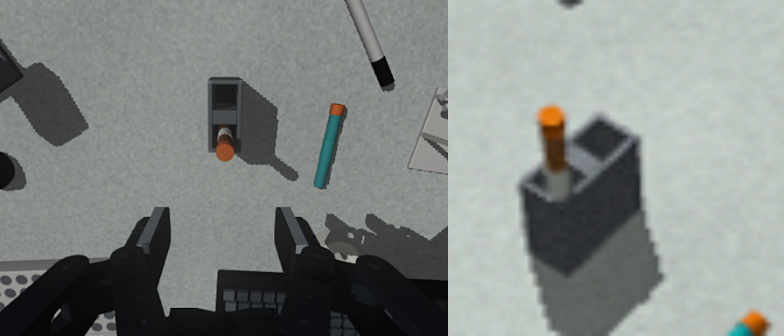

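The first tube stands in the +x cell, with the gripper clear. Back to the rest for the second. From here on I check with numbers, since the picture allowance is used up.

Call:
arm_command(
  increments=[
    {"dr":[0,0,0],"offset":[0.02,0.387,0.02],"hand":0.3},
    {"dr":[0,0,0],"offset":[0.02,0.387,0.02],"hand":0.3},
    {"dr":[0,0,0],"offset":[0.02,0.387,0.02],"hand":0.3},
    {"dr":[0,0,0],"offset":[0.02,0.387,0.02],"hand":0.3},
    {"dr":[0,0,0],"offset":[0.02,0.387,0.02],"hand":0.3},
    {"dr":[0,0,0],"offset":[0.02,0.387,0.02],"hand":0.3},
    {"dr":[0,0,0],"offset":[0.02,0.387,0.02],"hand":0.3},
    {"dr":[0,0,0],"offset":[0.02,0.387,0.02],"hand":0.3},
  ],
)

```text
time_s: 12.8
eef_pos: [519.2, 199.8, 232.5]
ee_rot: [-0.0, -0.026, 1.0, 0.0]
force: [0.3, -0.1, -0.7]
grip_width: 0.65
grip_force: 0.0
```

Call:
arm_command(
  increments=[
    {"dr":[0,0,0.194],"offset":[0.01,0.387,0.01],"hand":0.3},
    {"dr":[0,0.1667,0],"offset":[0,0,0],"hand":0.3},
    {"dr":[0,0.1667,0],"offset":[0,0,0],"hand":0.3},
    {"dr":[0,0.1667,0],"offset":[0,0,0],"hand":0.3},
    {"dr":[0,0.1667,0],"offset":[0,0,0],"hand":0.3},
    {"dr":[0,0.1667,0],"offset":[0,0,0],"hand":0.3},
    {"dr":[0,0.1667,0],"offset":[0,0,0],"hand":0.3},
    {"dr":[0,0,0],"offset":[0,0,0],"hand":0.3},
  ],
)

```text
time_s: 13.6
eef_pos: [517.3, 240.8, 228.0]
ee_rot: [-0.386, 0.042, 0.922, 0.017]
force: [-0.7, 0.1, -1.0]
grip_width: 0.65
grip_force: 0.0
```

```bash
cat > cap2.py <<'E'
from h import *
import pickle
yh=np.array([.1,.995,0]);xh=np.array([.995,-.1,0]);A=(xh+[0,0,1])/2**.5;tx=np.cross(yh,-A)
c=ctrl.camera_info("wrist");im=ctrl.capture("wrist")[:,:,::-1]
c2=np.array([593,236.4,108])
s=ctrl.sense();print(s["time_s"],np.round(s["joints"],2),tool()[0])
print("cap end pred",px("wrist",c2+A*7,c),"label pred",px("wrist",c2-A*58,c),"foot",px("wrist",c2-A*113,c))
h=cv2.cvtColor(im,cv2.COLOR_BGR2HSV);m=cv2.inRange(h,(0,110,30),(18,255,255));k,l,st,ce=cv2.connectedComponentsWithStats(m)
for j in range(1,k):
    if st[j][4]>80:print(st[j],ce[j].round(1))
T=c2+A*(92-113)
for o,q in((100,15),(40,15),(0,0)):print(delta(T+tx*o+A*q,-A,yh))
E
python3 cap2.py
```

```text
13.65 [ 0.15  0.86  0.81  0.22  2.23 -1.26] [517.1834133  241.27020925 229.71148318]
cap end pred [257.32465508 418.84943469] label pred [257.11341246 345.21361406] foot [256.99547    304.10074453]
[132 145  15  14 104] [138.  150.1]
[310 213  18  17 184] [318.2 221.3]
[191 301  17  20 221] [199.1 310.5]
[249 301  16  30 340] [255.3 315.5]
[185 345  14  17 143] [190.5 351.7]
(array([-0.332,  0.023,  0.319]), array([-0.01 , -0.001,  0.009]))
(array([-0.832,  0.019,  0.319]), array([-0.01 , -0.001,  0.009]))
(array([-1.165,  0.018,  0.444]), array([-0.01 , -0.001,  0.009]))
```

Call:
arm_command(
  increments=[
    {"dr":[0,0,0],"offset":[-0.166,0.002,0.064],"hand":0.3},
    {"dr":[0,0,0],"offset":[-0.166,0.002,0.064],"hand":0.3},
    {"dr":[0,0,0],"offset":[-0.166,0.002,0.064],"hand":0.3},
    {"dr":[0,0,0],"offset":[-0.166,0.002,0.064],"hand":0.3},
    {"dr":[0,0,0],"offset":[-0.166,0.002,0.064],"hand":0.3},
    {"dr":[0,0,0],"offset":[0,0,0],"hand":0.3},
  ],
)

```text
time_s: 14.25
eef_pos: [559.9, 239.0, 133.4]
ee_rot: [-0.381, 0.041, 0.923, 0.017]
force: [-0.5, -0.3, -0.9]
grip_width: 0.654
grip_force: 0.0
```

```bash
python3 cap2.py
```

```text
14.3 [ 0.14  1.04  0.7   0.19  2.16 -1.3 ] [559.98345526 239.20506576 135.21177365]
cap end pred [254.06517879 339.92307495] label pred [254.73623022 266.55517177] foot [255.06656357 230.43891636]
[109  63  18  17 135] [115.8  69.1]
[318 135  22  21 296] [328.5 145.1]
[172 225  21  17 146] [183. 231.]
[244 226  19  26 349] [252.6 237.8]
[ 235  273   36   84 2274] [252.4 318.2]
(array([0.478, 0.009, 0.014]), array([-0.01 ,  0.004,  0.011]))
(array([-0.022,  0.004,  0.015]), array([-0.01 ,  0.004,  0.011]))
(array([-0.355,  0.002,  0.141]), array([-0.01 ,  0.004,  0.011]))
```

The cap's centre is at about (253,339) against a predicted (254,340), so I'll close in and grip.

Call:
arm_command(
  increments=[
    {"dr":[0,0,0],"offset":[-0.09,0,0.035],"hand":0.3},
    {"dr":[0,0,0],"offset":[-0.09,0,0.035],"hand":0.3},
    {"dr":[0,0,0],"offset":[-0.09,0,0.035],"hand":0.3},
    {"dr":[0,0,0],"offset":[-0.085,0,0.035],"hand":0.3},
    {"dr":[0,0,0],"offset":[0,0,0],"hand":0.3},
    {"dr":[0,0,0],"offset":[0,0,0],"hand":0.3},
  ],
)

```text
time_s: 14.9
eef_pos: [578.6, 237.4, 92.9]
ee_rot: [-0.382, 0.041, 0.923, 0.017]
force: [-0.0, -0.3, 0.2]
grip_width: 0.652
grip_force: 0.0
```

```bash
python3 cap2.py
```

```text
14.95 [ 0.14  1.13  0.62  0.19  2.15 -1.31] [578.72649449 237.46130994  93.37089181]
cap end pred [254.14533468 282.49779923] label pred [254.80133426 217.11462608] foot [255.09829545 187.51664283]
[ 98  20  19  18 146] [104.5  26.2]
[323  92  24  24 377] [334.9 103.6]
[164 181  22  14 144] [174.7 186.8]
[243 182  20  22 281] [252.1 191.5]
[ 122  211   47   52 1545] [144.4 238.4]
[ 230  220   45   85 2801] [252.1 265.2]
(array([ 0.835,  0.009, -0.123]), array([-0.009,  0.003,  0.011]))
(array([ 0.335,  0.005, -0.121]), array([-0.009,  0.003,  0.011]))
(array([0.002, 0.003, 0.004]), array([-0.009,  0.003,  0.011]))
```

Call:
arm_command(
  grip_force=30,
  increments=[
    {"dr":[0,0,0],"offset":[0,0,0],"hand":-1},
    {"dr":[0,0,0],"offset":[0,0,0],"hand":-1},
    {"dr":[0,0,0],"offset":[0,0,0],"hand":-1},
    {"dr":[0,0,0],"offset":[0,0,0],"hand":-1},
    {"dr":[0,0,0],"offset":[0,0,0],"hand":-1},
    {"dr":[0,0,0],"offset":[0,0,0],"hand":-1},
    {"dr":[0,0,0],"offset":[0,0,0],"hand":-1},
    {"dr":[0,0,0],"offset":[0,0,0],"hand":-1},
  ],
)

```text
time_s: 15.75
eef_pos: [578.8, 237.4, 93.5]
ee_rot: [-0.381, 0.041, 0.923, 0.017]
force: [2.6, 0.3, 3.7]
grip_width: 0.195
grip_force: 29.3
```

Call:
arm_command(
  increments=[
    {"dr":[0,0,0],"offset":[0.05,0,-0.01],"hand":-1},
    {"dr":[0,0,0],"offset":[0.1,0,-0.01],"hand":-1},
    {"dr":[0,0,0],"offset":[0.2,0,-0.05],"hand":-1},
    {"dr":[0,0,0],"offset":[0.3,0,-0.1],"hand":-1},
    {"dr":[0,0,0],"offset":[0.3,0,-0.2],"hand":-1},
    {"dr":[0,0,0],"offset":[0.3,0,-0.2],"hand":-1},
    {"dr":[0,0,0],"offset":[0,0,0],"hand":-1},
  ],
)

```text
time_s: 16.45
eef_pos: [520.7, 242.9, 253.2]
ee_rot: [-0.377, 0.04, 0.925, 0.018]
force: [0.4, -0.0, 0.3]
grip_width: 0.195
grip_force: 29.3
```

Run:
```python
from h import *
im=ctrl.capture("wrist")[:,:,::-1]
h=cv2.cvtColor(im,cv2.COLOR_BGR2HSV);m=cv2.inRange(h,(0,110,30),(18,255,255));k,l,st,ce=cv2.connectedComponentsWithStats(m)
for j in range(1,k):
    if st[j][4]>80:print(st[j],ce[j].round(1))
p,r=tool();print(p,"foot pred",px("wrist",p+r.apply([0,0,92])));print(delta(p,[0,0,-1],[-.053,.9986,0]))
```

```text
[136 149  13  12  94] [141.3 153.6]
[243 183  20  22 278] [252.3 192.3]
[304 215  17  16 160] [311.8 222.6]
[ 233  221   43   84 2686] [253.5 266.1]
[  0 335  21  14 259] [  9.3 341.2]
[520.76874574 242.72826121 249.89688203] foot pred [253.55082543 188.45402674]
(array([0., 0., 0.]), array([ 0.072, -0.989, -0.17 ]))
```

The second tube is held straight too: foot bounding box centred at (253,193), against a predicted (254,188). I'll move it over to cell 0.

Call:
arm_command(
  increments=[
    {"dr":[0,-0.165,0],"offset":[0,-0.38,0],"hand":-1},
    {"dr":[0,-0.165,0],"offset":[0,-0.38,0],"hand":-1},
    {"dr":[0,-0.165,0],"offset":[0,-0.38,0],"hand":-1},
    {"dr":[0,-0.165,0],"offset":[0,-0.38,0],"hand":-1},
    {"dr":[0,-0.165,0],"offset":[0,-0.38,0],"hand":-1},
    {"dr":[0,-0.165,0],"offset":[0,-0.38,0],"hand":-1},
    {"dr":[0,0,-0.19],"offset":[0,-0.38,0],"hand":-1},
    {"dr":[0,0,0],"offset":[0,0,0],"hand":-1},
  ],
)

```text
time_s: 17.3
eef_pos: [491.7, -75.4, 246.0]
ee_rot: [-0.004, -0.024, 1.0, 0.001]
force: [-0.1, 0.2, -0.7]
grip_width: 0.197
grip_force: 29.4
```

Run:
```python
from h import *
print(tool()[0],delta([515,-173.2,185],[0,0,-1],[-.053,.9986,0]))
```

```text
[491.65225042 -75.38642697 245.97633247] (array([-0.159, -0.824,  0.506]), array([ 0.002, -0.01 , -0.006]))
```

Call:
arm_command(
  increments=[
    {"dr":[0,-0.01,-0.006],"offset":[-0.05,-0.275,0],"hand":-1},
    {"dr":[0,0,0],"offset":[-0.05,-0.275,0],"hand":-1},
    {"dr":[0,0,0],"offset":[-0.05,-0.274,0.1],"hand":-1},
    {"dr":[0,0,0],"offset":[0,0,0.2],"hand":-1},
    {"dr":[0,0,0],"offset":[0,0,0.2],"hand":-1},
    {"dr":[0,0,0],"offset":[0,0,0],"hand":-1},
    {"dr":[0,0,0],"offset":[0,0,0],"hand":-1},
  ],
)

```text
time_s: 18.0
eef_pos: [516.2, -168.9, 186.8]
ee_rot: [0.0, -0.026, 1.0, 0.001]
force: [0.5, -0.1, 0.2]
grip_width: 0.198
grip_force: 29.5
```

Run:
```python
from h import *
p,r=tool();print(p,r.as_matrix()[:,2].round(3),delta([515,-173.2,185],[0,0,-1],[-.053,.9986,0]))
im=ctrl.capture("wrist")[:,:,::-1];cv2.imwrite("pics/w7.png",im)
h=cv2.cvtColor(im,cv2.COLOR_BGR2HSV);m=cv2.inRange(h,(0,110,30),(18,255,255));k,l,st,ce=cv2.connectedComponentsWithStats(m)
for j in range(1,k):
    if st[j][4]>80:print(st[j],ce[j].round(1))
print("foot pred",px("wrist",p+r.apply([0,0,92])))
a=np.array([.9986,.053,0]);b=np.array([-.053,.9986,0]);C=np.array([515,-173.2,75.])
for v in(172,176,180): print(v,im[v,205:305:1,1].tolist())
for nm,X in(("rimL-",C-a*10-b*19),("rimR-",C-a*10+b*19),("rimL+",C+a*10-b*19),("rimR+",C+a*10+b*19)):print(nm,px("wrist",X).round(1))
```

```text
[ 516.17811172 -168.9435778   186.78345294] [ 0.001  0.003 -1.   ] (array([ 0.012, -0.035,  0.015]), array([ 0.003,  0.001, -0.   ]))
[388 174  21  18 300] [397.7 182.5]
[243 182  20  22 280] [251.7 191.5]
[ 233  220   43   84 2787] [253.6 264.9]
foot pred [254.07137643 188.79968496]
172 [156, 155, 153, 150, 148, 150, 155, 160, 162, 159, 156, 154, 154, 155, 157, 157, 159, 162, 132, 92, 83, 85, 83, 87, 66, 40, 38, 38, 40, 39, 34, 30, 32, 32, 30, 30, 29, 31, 30, 28, 30, 28, 28, 28, 27, 28, 27, 26, 28, 26, 26, 28, 27, 27, 27, 27, 24, 32, 31, 49, 63, 82, 83, 82, 80, 81, 58, 63, 74, 71, 71, 72, 73, 73, 73, 71, 70, 70, 69, 69, 70, 73, 69, 72, 71, 70, 71, 71, 70, 74, 73, 71, 71, 73, 75, 75, 77, 76, 75, 75]
176 [161, 159, 157, 157, 156, 156, 152, 154, 155, 156, 154, 154, 150, 149, 148, 148, 150, 156, 139, 100, 84, 84, 84, 86, 66, 41, 36, 38, 39, 37, 39, 40, 41, 39, 42, 39, 39, 42, 39, 38, 41, 37, 39, 38, 39, 39, 38, 37, 37, 34, 37, 38, 36, 37, 38, 36, 36, 34, 31, 49, 65, 83, 84, 81, 80, 79, 58, 62, 71, 72, 70, 71, 69, 68, 68, 69, 68, 69, 70, 71, 72, 72, 71, 70, 70, 70, 69, 70, 70, 72, 71, 71, 71, 72, 72, 69, 69, 68, 69, 72]
180 [156, 157, 159, 158, 157, 157, 157, 155, 151, 150, 151, 149, 153, 155, 158, 159, 159, 158, 143, 106, 85, 83, 82, 87, 68, 42, 36, 38, 38, 39, 40, 40, 38, 39, 39, 38, 38, 40, 37, 39, 37, 38, 36, 38, 37, 36, 37, 37, 35, 37, 38, 35, 35, 36, 36, 36, 35, 34, 31, 48, 69, 81, 82, 79, 79, 75, 55, 63, 74, 73, 71, 71, 69, 68, 68, 70, 71, 70, 71, 72, 73, 71, 71, 69, 67, 68, 70, 71, 70, 73, 69, 72, 70, 72, 71, 71, 72, 73, 73, 75]
rimL- [224.1 166.9]
rimR- [272.6 166.9]
rimL+ [224.8 191.1]
rimR+ [272.2 191.1]
```

The rim centre is at u≈247 and the foot at u≈253, so I'll correct y by about -4.5 mm and lower.

Call:
arm_command(
  increments=[
    {"dr":[0,0,0],"offset":[0.012,-0.038,0],"hand":-1},
    {"dr":[0,0,0],"offset":[0,0,0],"hand":-1},
    {"dr":[0,0,0],"offset":[0,0,0.08],"hand":-1},
    {"dr":[0,0,0],"offset":[0,0,0.12],"hand":-1},
    {"dr":[0,0,0],"offset":[0,0,0.12],"hand":-1},
    {"dr":[0,0,0],"offset":[0,0,0.12],"hand":-1},
    {"dr":[0,0,0],"offset":[0,0,0.06],"hand":-1},
    {"dr":[0,0,0],"offset":[0,0,0],"hand":-1},
  ],
)

```text
time_s: 18.85
eef_pos: [514.7, -173.7, 126.1]
ee_rot: [0.0, -0.026, 1.0, 0.001]
force: [0.8, -0.0, 0.5]
grip_width: 0.192
grip_force: 29.5
```

Call:
arm_command(
  increments=[
    {"dr":[0,0,0],"offset":[0,0,0.008],"hand":-1},
    {"dr":[0,0,0],"offset":[0,0,0.008],"hand":-1},
    {"dr":[0,0,0],"offset":[0,0,0.008],"hand":-1},
    {"dr":[0,0,0],"offset":[0,0,0.008],"hand":-1},
  ],
)

```text
time_s: 19.25
eef_pos: [515.2, -174.0, 123.5]
ee_rot: [0.001, -0.026, 1.0, 0.001]
force: [0.6, 0.0, 0.2]
grip_width: 0.196
grip_force: 29.5
```

Call:
arm_command(
  increments=[
    {"dr":[0,0,0],"offset":[0,0,0.008],"hand":-1},
    {"dr":[0,0,0],"offset":[0,0,0.008],"hand":-1},
    {"dr":[0,0,0],"offset":[0,0,0.008],"hand":-1},
  ],
)

```text
time_s: 19.55
eef_pos: [515.1, -173.9, 120.3]
ee_rot: [0.001, -0.026, 1.0, 0.001]
force: [0.4, 0.7, 0.5]
grip_width: 0.196
grip_force: 29.5
```

Call:
arm_command(
  increments=[
    {"dr":[0,0,0],"offset":[0,0,0.007],"hand":-1},
    {"dr":[0,0,0],"offset":[0,0,0.007],"hand":-1},
    {"dr":[0,0,0],"offset":[0,0,0.007],"hand":-1},
  ],
)

```text
time_s: 19.85
eef_pos: [515.1, -173.9, 117.7]
ee_rot: [0.001, -0.026, 1.0, 0.001]
force: [0.1, -0.5, -0.5]
grip_width: 0.196
grip_force: 29.5
```

Call:
arm_command(
  increments=[
    {"dr":[0,0,0],"offset":[0,0,0.007],"hand":-1},
    {"dr":[0,0,0],"offset":[0,0,0.007],"hand":-1},
    {"dr":[0,0,0],"offset":[0,0,0.007],"hand":-1},
  ],
)

```text
time_s: 20.15
eef_pos: [515.1, -173.9, 115.2]
ee_rot: [0.001, -0.026, 1.0, 0.001]
force: [-0.5, -0.0, 0.3]
grip_width: 0.193
grip_force: 29.5
```

Call:
arm_command(
  increments=[
    {"dr":[0,0,0],"offset":[0,0,0.007],"hand":-1},
    {"dr":[0,0,0],"offset":[0,0,0.007],"hand":-1},
    {"dr":[0,0,0],"offset":[0,0,0.007],"hand":-1},
  ],
)

```text
time_s: 20.45
eef_pos: [515.1, -173.9, 112.7]
ee_rot: [0.001, -0.026, 1.0, 0.001]
force: [0.2, 0.1, -0.4]
grip_width: 0.196
grip_force: 29.5
```

Call:
arm_command(
  increments=[
    {"dr":[0,0,0],"offset":[0,0,0.007],"hand":-1},
    {"dr":[0,0,0],"offset":[0,0,0.007],"hand":-1},
    {"dr":[0,0,0],"offset":[0,0,0.007],"hand":-1},
  ],
)

```text
time_s: 20.75
eef_pos: [515.1, -173.9, 110.2]
ee_rot: [0.001, -0.026, 1.0, 0.001]
force: [0.1, -0.0, -0.5]
grip_width: 0.198
grip_force: 29.5
```

Call:
arm_command(
  increments=[
    {"dr":[0,0,0],"offset":[0,0,0.007],"hand":-1},
    {"dr":[0,0,0],"offset":[0,0,0.007],"hand":-1},
    {"dr":[0,0,0],"offset":[0,0,0.007],"hand":-1},
  ],
)

```text
time_s: 21.05
eef_pos: [515.1, -173.9, 107.7]
ee_rot: [0.001, -0.026, 1.0, 0.001]
force: [-0.6, 0.2, -0.5]
grip_width: 0.193
grip_force: 29.5
```

Call:
arm_command(
  increments=[
    {"dr":[0,0,0],"offset":[0,0,0.007],"hand":-1},
    {"dr":[0,0,0],"offset":[0,0,0.007],"hand":-1},
    {"dr":[0,0,0],"offset":[0,0,0.007],"hand":-1},
  ],
)

```text
time_s: 21.35
eef_pos: [515.2, -173.9, 105.2]
ee_rot: [0.001, -0.026, 1.0, 0.001]
force: [0.2, -0.3, 0.1]
grip_width: 0.197
grip_force: 29.5
```

Call:
arm_command(
  increments=[
    {"dr":[0,0,0],"offset":[0,0,0.007],"hand":-1},
    {"dr":[0,0,0],"offset":[0,0,0.007],"hand":-1},
    {"dr":[0,0,0],"offset":[0,0,0.007],"hand":-1},
  ],
)

```text
time_s: 21.65
eef_pos: [515.7, -174.2, 103.5]
ee_rot: [0.002, -0.026, 1.0, 0.0]
force: [-0.7, 0.7, 10.1]
grip_width: 0.193
grip_force: 30.2
```

Contact at 10 N. I'll ease off half a millimetre and hold.

Call:
arm_command(
  increments=[
    {"dr":[0,0,0],"offset":[0,0,-0.005],"hand":-1},
    {"dr":[0,0,0],"offset":[0,0,0],"hand":-1},
    {"dr":[0,0,0],"offset":[0,0,0],"hand":-1},
  ],
)

```text
time_s: 21.95
eef_pos: [515.3, -174.0, 103.6]
ee_rot: [0.001, -0.026, 1.0, 0.001]
force: [0.2, -0.1, 3.3]
grip_width: 0.196
grip_force: 29.7
```

Now it rests at 3 N on the floor. I'll hold, release and retreat.

Call:
arm_command(
  increments=[
    {"dr":[0,0,0],"offset":[0,0,0],"hand":-1},
    {"dr":[0,0,0],"offset":[0,0,0],"hand":-1},
    {"dr":[0,0,0],"offset":[0,0,0],"hand":-1},
    {"dr":[0,0,0],"offset":[0,0,0],"hand":-1},
    {"dr":[0,0,0],"offset":[0,0,0],"hand":-1},
  ],
)

```text
time_s: 22.45
eef_pos: [515.3, -174.0, 103.5]
ee_rot: [0.001, -0.026, 1.0, 0.001]
force: [-1.2, 0.7, 4.8]
grip_width: 0.197
grip_force: 29.8
```

Call:
arm_command(
  increments=[
    {"dr":[0,0,0],"offset":[0,0,0],"hand":0},
    {"dr":[0,0,0],"offset":[0,0,0],"hand":0.3},
    {"dr":[0,0,0],"offset":[0,0,0],"hand":0.3},
    {"dr":[0,0,0],"offset":[0,0,0],"hand":0.3},
    {"dr":[0,0,0],"offset":[0,0,0],"hand":0.3},
  ],
)

```text
time_s: 22.95
eef_pos: [515.1, -173.9, 103.2]
ee_rot: [0.001, -0.026, 1.0, 0.001]
force: [0.0, -0.0, -0.4]
grip_width: 0.65
grip_force: 0.0
```

Call:
arm_command(
  increments=[
    {"dr":[0,0,0],"offset":[0,0,-0.1],"hand":0.3},
    {"dr":[0,0,0],"offset":[0,0,-0.3],"hand":0.3},
    {"dr":[0,0,0],"offset":[0,0,-0.4],"hand":0.3},
    {"dr":[0,0,0],"offset":[0,0,-0.4],"hand":0.3},
    {"dr":[0,0,0],"offset":[0,0,0],"hand":0.3},
    {"dr":[0,0,0],"offset":[0,0,0],"hand":0.3},
  ],
)

```text
time_s: 23.55
eef_pos: [515.0, -174.2, 248.7]
ee_rot: [0.002, -0.026, 1.0, 0.0]
force: [-0.4, 0.1, -1.1]
grip_width: 0.652
grip_force: 0.0
```

Run:
```python
from h import *
for n in("scene","wrist"):
    im=ctrl.capture(n)[:,:,::-1];h=cv2.cvtColor(im,cv2.COLOR_BGR2HSV)
    m=cv2.inRange(h,(3,140,70),(18,255,255));k,l,st,ce=cv2.connectedComponentsWithStats(m)
    print(n,[(st[j].tolist(),ce[j].round().tolist()) for j in range(1,k) if st[j][4]>8])
    for nm,x,y,f in(("c1",559,-171.5,17),("c0",515,-173.7,11)):
        print(nm,"cap pred",px(n,np.array([x,y,f+113.])),"rim level",px(n,np.array([x,y,75.])))
print(ctrl.sense()["force"])
```

```text
scene [([210, 147, 6, 7, 33], [213.0, 150.0]), ([200, 154, 6, 10, 42], [203.0, 158.0]), ([324, 178, 5, 4, 14], [326.0, 179.0]), ([246, 200, 5, 5, 17], [248.0, 202.0]), ([294, 231, 9, 7, 42], [298.0, 234.0]), ([363, 242, 6, 7, 36], [366.0, 245.0]), ([412, 375, 13, 9, 74], [419.0, 380.0]), ([427, 381, 9, 3, 19], [431.0, 382.0])]
c1 cap pred [203.22670699 156.79586691] rim level [204.46510977 169.08248873]
c0 cap pred [213.15083608 149.45156494] rim level [213.9734373  160.43096552]
wrist [([373, 162, 17, 14, 193], [381.0, 168.0]), ([244, 166, 22, 26, 409], [254.0, 179.0]), ([244, 218, 21, 25, 387], [253.0, 231.0])]
c1 cap pred [253.32422728 230.66592892] rim level [253.2077721  206.86987192]
c0 cap pred [253.4064644  178.67192801] rim level [253.28646477 164.13506486]
[0.10461773 0.02240916 0.01562551]
```

Both caps are where upright tubes should show them, to about 1 px, and the short tube's cap hasn't moved in the scene view (298,234). I'm handing in.

```bash
python3 -c "
from rig import ctrl
print(ctrl.finish_job())"
```

```text
the job is handed in; nothing more can be done
None
```

Both long tubes are standing foot down in the holder, one per cell, and the job is handed in; each was lowered to floor contact (about 5 N on the first, a brief 10 N on the second, eased to 3–5 N), held about half a second and released, and the short tube was not moved.

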